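# Close the light-curing box and start the cure at its sunken key

### The job

The jaw model in the open drawer of the white light-curing box is ready to cure: push the drawer fully home, then reach a fingertip down into the well of the green start key on top of the box, press the key all the way in, hold it for about half a second and let it spring back. Do not press the start key while the drawer is open, and do not press the red stop key. Pick nothing up, and leave the model lying in the drawer and the cup, bottle and jar standing where they are.

Things in the scene. Friction and masses are not known exactly. Their poses are not given: they have to be found in the camera images.
- unit: white light-curing box fixed on the bench, 200 mm deep (its x), 240 wide (its y), flat top at 145 mm. Origin: centre of its underside; x points from the drawer front to the back, z up. In the top, at x -55, two round wells: green start key at y +56, red stop key at y -56, a flat dark display between them. Nothing on the top stands up more than 2 mm
- drawer (a joint): drawer of the box, in m: 0 is shut (fully home against its stop), up to 0.12 open; starts 0.08 to 0.11 open. Pushing its front along the box's +x shuts it. Friction about 1.5 N; it stays where it is left. Shut, its panel's outer face lies 116 mm in front of the box's centre (x -116), its back 1 mm in front of the housing
- drawer_face (a point): middle of the outer face of the drawer's front panel, 112 mm above the bench; moves with the drawer. The panel is flat, upright, 236 mm wide, 15 thick, from 14 to 140 mm above the bench (a finger notch 82 mm wide lowers the middle of its top edge to 132). Its orange window stands under 2 mm proud and ends 88 mm above the bench. No handle
- start_key (a joint): travel of the green start key in m: 0 is out, 0.006 fully in (bottomed). A spring returns it: about 0.8 N to start it moving, 5.3 N fully in
- start_key_top (a point): centre of the upper face of the green start key's flat round cap (30 mm across); moves with the key. Out, it lies 14 mm below the top of the box (131 mm above the bench), fully in 20 mm below. z up
- start_rim (a point): centre of the mouth of the start key's well, in the box's top face, 145 mm above the bench. The well is 48 mm across with upright walls; its floor lies 25 mm deep
- stop_key (a joint): travel of the red stop key in m, built like the start key in its own well of the same size: 0 is out. Not to be pressed
- model: jaw model, pink arch with white teeth on a pale plaster base, 58 x 60 x 26 mm, 0.11 kg, lying loose on the drawer's steel tray (tray floor 28 mm above the bench). Origin: centre of its underside, z up
- cup: brown cup standing on the bench beside the box, 72 mm across the rim, 85 mm high. Origin: centre of its underside, z up
- bottle: small amber bottle with black cap standing on the bench, 30 mm across, 62 mm high. Origin: centre of its underside, z up
- jar: white jar with a pale blue cap standing on the bench, 48 mm across, 46 mm high. Origin: centre of its underside, z up
Mind the look-alikes: they are no part of the job. Of the things like the model, leave any that is purple or yellow; of the rest the larger one is meant.

How it is judged:
By the outcome, as a careful person would: the job done as asked, in the order asked, and still so for the second after the job is handed in, with the robot touching nothing.
It also fails if it takes over 40 s, if anything falls off the work surface, if the arm or the gripper's body presses on something with over 40 N, if the wrist force passes 120 N, or if a joint passes its speed limit or range.

### The arm

A 6-joint arm with a two-finger parallel gripper is mounted at the origin on the work surface. World frame = base frame: x ahead of the robot, y to its left, z up, the work surface at z = 0. Lengths are in m, angles in rad, forces in N, time in s.
With the tool pointing down it reaches from about 0.325 to 0.875 m from the base axis. Payload 4.4 kg.
Tool frame: the origin (TCP) lies on the centre line of the jaws, within the pads' length; the fingertips stand 25 mm ahead of it and the grasp point (between the pads) lies 6 mm ahead of it; x points along the fingers, y is the direction in which the jaws open and shut, and the axes are right-handed (so a half turn about x gives the same grasp; the last joint's range is limited). The gripper opens to 85 mm and grips with 20 to 120 N. Pads are 22 mm wide; open, the fingers measure 114 mm over their backs; the gripper's body (76 mm by 85 mm) begins 54 mm behind the grasp point. The pads swing forward as they close: fully open they stand 13 mm farther back than shut.
Start: joints at [0.997, 0.207, 1.542, -0, 1.393, -0.15], TCP at [0.236, 0.524, 0.256] pointing down, gripper open.
Joint ranges: [-2.73, 2.73], [-0.86, 2.22], [0.23, 2.46], [-1.11, 4.25], [0.08, 2.63], [-2.82, 2.82]. Speed limits (rad/s): [2.79, 2.79, 3.14, 3.14, 3.14, 3.14].

### API

Orientations are given as a unit quaternion [w, x, y, z].
In Python, from station import r gives the robot as it stands.
- The arm moves only by the tool jog_arm, never from a script. Its arguments are lists of equal length, an entry for each row: "twist": the turn, a rotation vector about the tool's x, y, z in degrees, a list of three; "linear": the shift along the tool's x, y, z in m, a list of three; "claw": the opening, from 0 (shut) to 1 (fully open). In form: {"twist": [[ax, ay, az], ...], "linear": [[x, y, z], ...], "claw": [claw, ...]}. A call has 1 to 10 rows; each row is the pose to reach, as a shift and turn from the pose commanded when the call began, along the tool's axes at that moment; what a row does not reach only later rows make up. A row lasts 1/8 s, in which the tool goes at most 62.5 mm and 10.7 degrees, less where a joint would pass 70% of its speed; a pose out of reach is approached as far as the arm can. A call with a gripper value outside its range is refused whole. The fingers move at their own pace and stop on an object; "squeeze" is the grip in N (left out, the last holds). Time passes only in rows, so rows that repeat a pose let the fingers close. It gives the time, the measured TCP pose, the force and the opening at its end, in the units of the state.
- r.sense(): the state, without advancing time (a new reading comes with each control period).
- r.grab_frame(name): name is "scene" or "top" or "wrist"; returns the picture (400x640x3 uint8, blue, green, red); there is no depth.
- r.calibration(name): a dict with "fx", "fy", "cx", "cy" (pixels), "eye" and "orientation" of the camera in the world; the wrist camera has in their place "hand_eye" (4x4, takes a point from camera to tool coordinates, whose origin is the TCP and whose axes are the tool frame's). Camera axes: x right, y down, z forward; pixel columns grow to the right and rows downward; lengths in m; the calibration is good to about 2 mm. A picture is of the moment at which its call begins: read the wrist's pose just before it. calibration takes no time and is no camera call.
- r.hand_in(): hands the job in, once; it reports no verdict.
Trained networks look in the newest picture that a camera, given by its name, has taken for a name from the list of things; names that differ only in an ending like _2 or _b are one class to them, and where a whole thing is asked for, a point or a joint stands for the part that bears it (a point fixed in the world has none). Each returns a list of dicts, best first, with "confidence" (0 to 1); they miss things now and then, are a little off and sometimes report something else, mostly with a low value. They report only what shows in the picture. A call takes as long as a camera call. They do not tell look-alikes from the thing itself.
- r.cut_out(camera, thing): "region" (400x640 bool, what is visible of it) and "rect" ([left, top, right, bottom] in pixels, round what is visible of it).
The state is a dict: "t": time; "joints": joint angles; "qd": joint speeds; "tau": joint torques, N m; "eef_pos": TCP position; "ee_rot": TCP orientation; "wrist_force": force on the tool from outside, world axes, zero at the start; "ft_torque": the same for the moment, N m; "width": finger opening in m.
Only numpy, scipy, OpenCV 4.12 (cv2) and the standard library are available. Lean on these libraries where they do the work, as an engineer would, in place of code of your own. Each camera call takes 0.05 s, during which the arm holds its last target.

## Working session

There is one attempt and no reset: what is moved stays moved. The work goes in short steps, Python scripts to look and compute and a tool call to move; the robot and the scene stay as the last step left them, time stands still between calls to the robot, and variables do not carry over. Pictures are saved under pics/ and viewed, and the job is handed in when it is done.

Besides the shell and the picture viewer there is one more tool, called by a JSON object that holds its "fn" and its "kwargs", one argument or row to a line. jog_arm: Moves the arm, as the interface text tells. Its arguments: {"type":"object","properties":{"twist":{"type":"array"},"linear":{"type":"array"},"claw":{"type":"array"},"squeeze":{"type":"number"}},"required":["twist","linear","claw"]}

```bash
mkdir -p pics; ls; python3 - <<'E'
from station import r
import cv2
print(r.sense())
for n in("scene","top"):
    cv2.imwrite(f"pics/{n}0.png",r.grab_frame(n)); print(n,r.calibration(n))
    for th in("unit","drawer","start_key","stop_key","model"):
        print(th,[(d["confidence"],d["rect"]) for d in r.cut_out(n,th)][:3])
print(r.calibration("wrist"))
E
```

```text
pics
{'t': 0.0, 'joints': array([ 9.96506027e-01,  2.07464977e-01,  1.54298561e+00,  1.34680075e-05,
        1.39349286e+00, -1.50501852e-01]), 'qd': array([-0.00152449,  0.00070299, -0.00040705,  0.00048286,  0.00145566,
        0.00047115]), 'tau': array([ 1.79873855e-04, -3.83029926e+01, -2.91592205e+01, -1.88243183e-05,
        1.05748954e-02, -2.40498650e-06]), 'eef_pos': array([0.23606613, 0.52352603, 0.25508515]), 'ee_rot': array([ 0.69099215,  0.14793837,  0.69159021, -0.14948935]), 'wrist_force': array([-0.00360387,  0.11851457, -0.15593512]), 'ft_torque': array([ 0.00890797,  0.01033184, -0.0589532 ]), 'width': 0.08563091367139003}
scene {'fx': 406.97115208914954, 'fy': 406.97115208914954, 'cx': 321.6213789051932, 'cy': 201.5136542912957, 'eye': array([ 0.78229733, -0.4466532 ,  0.80219816]), 'orientation': array([-0.32836786,  0.91061139,  0.23774743, -0.08023468])}
unit [(0.67, [299.7, 194.5, 439.4, 356.4])]
drawer [(0.71, [242.0, 176.7, 328.2, 292.7])]
start_key [(0.44, [348.5, 219.0, 364.0, 230.8])]
stop_key [(0.65, [330.0, 262.6, 343.1, 272.4])]
model [(0.86, [226.0, 2
[... 357 characters left out ...]
 410.5, 186.9])]
drawer [(0.8, [305.2, 176.0, 418.2, 237.5])]
start_key [(0.6, [319.9, 151.8, 335.0, 167.5])]
stop_key []
model [(0.92, [373.6, 252.2, 394.0, 274.8]), (0.75, [331.4, 265.0, 359.7, 295.6]), (0.7, [258.6, 142.4, 277.9, 157.6])]
{'fx': 305.39218238604474, 'fy': 305.39218238604474, 'cx': 316.50044218236474, 'cy': 201.41742417988215, 'hand_eye': array([[-6.48221410e-04, -3.15790169e-01,  9.48828830e-01,
        -1.17299545e-01],
       [ 9.99999790e-01, -2.15449350e-04,  6.11474345e-04,
        -8.33486062e-05],
       [ 1.13269672e-05,  9.48829027e-01,  3.15790243e-01,
        -8.16119968e-02],
       [ 0.00000000e+00,  0.00000000e+00,  0.00000000e+00,
         1.00000000e+00]])}
```

View pics/scene0.png

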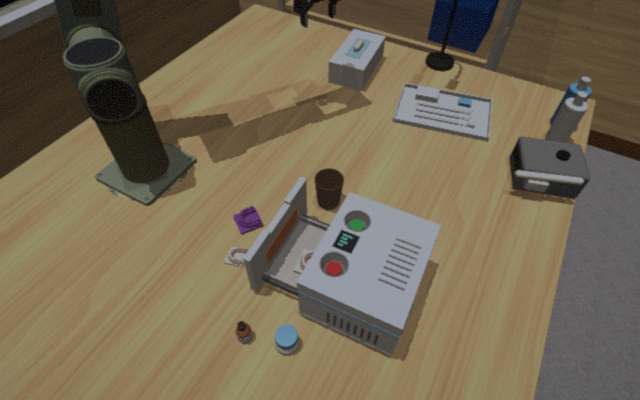

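View pics/top0.png

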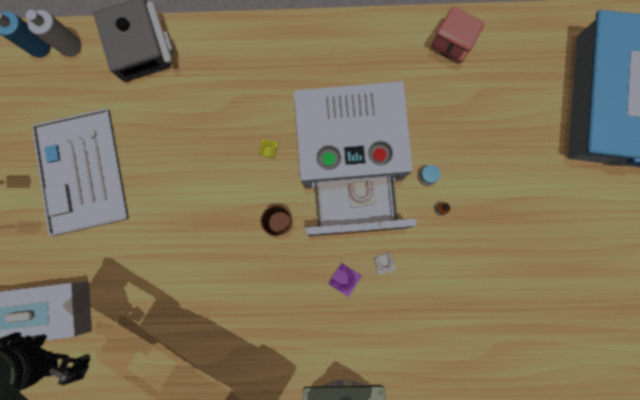

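```bash
cat > h.py <<'E'
import numpy as np,cv2
from scipy.spatial.transform import Rotation as R
def rot(q): return R.from_quat([q[1],q[2],q[3],q[0]]).as_matrix()
def ray(c,uv):
    M=rot(c["orientation"]); return M@np.array([(uv[0]-c["cx"])/c["fx"],(uv[1]-c["cy"])/c["fy"],1])
def onz(c,uv,z):
    d=ray(c,uv); return np.array(c["eye"])+d*(z-c["eye"][2])/d[2]
def proj(c,P):
    p=(np.atleast_2d(P)-c["eye"])@rot(c["orientation"]); return np.c_[p[:,0]/p[:,2]*c["fx"]+c["cx"],p[:,1]/p[:,2]*c["fy"]+c["cy"]]
def blobs(im,big=60):
    hsv=cv2.cvtColor(im,cv2.COLOR_BGR2HSV)
    out={}
    for n,m in(("g",cv2.inRange(hsv,(45,120,60),(80,255,255))),("r",cv2.inRange(hsv,(0,190,110),(6,255,255))|cv2.inRange(hsv,(174,170,110),(180,255,255)))):
        k,l,s,c=cv2.connectedComponentsWithStats(m); out[n]=[(s[i,4],c[i].round(1)) for i in range(1,k) if s[i,4]>big]
    return out
E
python3 - <<'E'
from station import r
from h import *
for n in("scene","top"):
    im=cv2.imread(f"pics/{n}0.png"); c=r.calibration(n); b=blobs(im); print(n,b)
    for k in b:
        for a,uv in b[k]: print(k,onz(c,uv,.131).round(4))
im=cv2.imread("pics/top0.png")
cv2.imwrite("pics/topz.png",cv2.resize(im[70:310,240:460],None,fx=2.5,fy=2.5,interpolation=cv2.INTER_CUBIC))
im=cv2.imread("pics/scene0.png")
cv2.imwrite("pics/scz.png",cv2.resize(im[165:365,215:450],None,fx=3,fy=3,interpolation=cv2.INTER_CUBIC))
E
```

```text
scene {'g': [(np.int32(111), array([356.2, 224.4]))], 'r': []}
g [0.6103 0.0223 0.131 ]
top {'g': [(np.int32(123), array([328.4, 158.5]))], 'r': [(np.int32(79), array([379.2, 154.1]))]}
g [0.6107 0.0225 0.131 ]
r [ 0.6175 -0.0887  0.131 ]
```

View pics/topz.png

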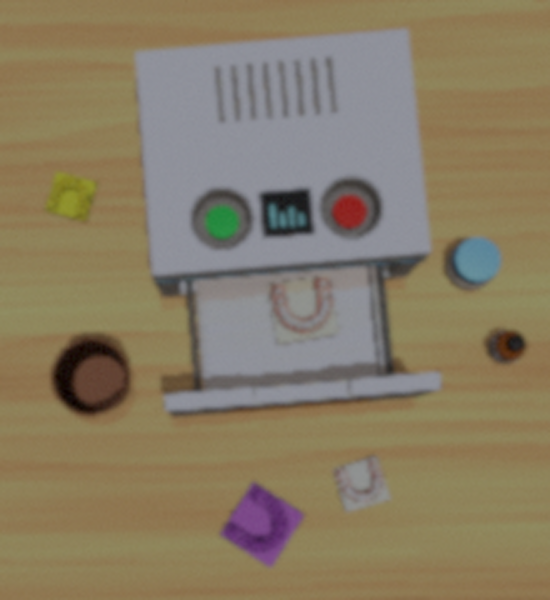

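View pics/scz.png

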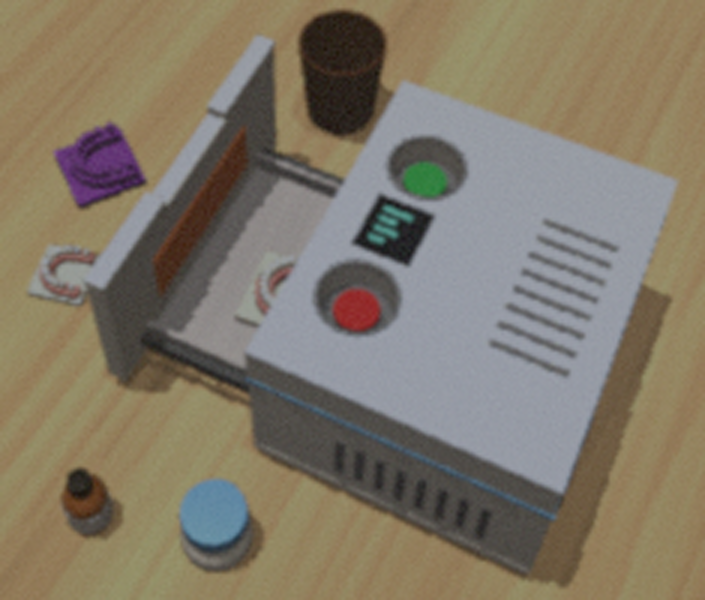

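```bash
python3 - <<'E'
from station import r
from h import *
c=r.calibration("top")
z=lambda u,v:(240+(u+.5)/2.5-.5,70+(v+.5)/2.5-.5)
print("corners")
P=[onz(c,z(*p),.145) for p in[(136,52),(408,30),(429,253),(153,278)]]
for p in P: print(p.round(4))
C=np.mean(P,0); print("C",C)
for a,b in((1,0),(2,3)): d=P[b]-P[a]; print(np.degrees(np.arctan2(-d[0],d[1])),np.linalg.norm(d))
for a,b in((3,0),(2,1)): d=P[b]-P[a]; print(np.degrees(np.arctan2(d[1],d[0])),np.linalg.norm(d))
F=[onz(c,z(*p),.14) for p in[(166,400),(440,377)]]  # front top edge
for p in F: print("front",p.round(4))
d=F[0]-F[1]; print(np.degrees(np.arctan2(-d[0],d[1])),np.linalg.norm(d))
s=r.sense(); T=rot(s["ee_rot"]); print("tool axes cols",T.round(3))
E
```

```text
corners
[0.7618 0.0943 0.145 ]
[ 0.7745 -0.1446  0.145 ]
[ 0.5761 -0.1544  0.145 ]
[0.5604 0.0826 0.145 ]
C [ 0.66820957 -0.03051564  0.145     ]
3.033984744406667 0.23926685957973962
3.784408494785283 0.23756098445455334
3.3164320658944964 0.20175768283857012
2.822948835945394 0.19864524479109452
front [0.4556 0.0736 0.14  ]
front [ 0.4699 -0.16    0.14  ]
3.5011964857227458 0.23400955639333856
tool axes cols [[ 0.     0.411  0.912]
 [ 0.     0.912 -0.411]
 [-1.     0.     0.   ]]
```

{"fn": "jog_arm", "kwargs": {
  "twist": [
    [-3,0,0],
    [-6,0,0],
    [-9,0,0],
    [-12,0,0],
    [-15,0,0],
    [-18,0,0],
    [-21,0,0],
    [-24,0,0],
    [-27.7,0,0],
    [-27.7,0,0]
  ],
  "linear": [
    [0,-0.045,0.039],
    [0,-0.09,0.079],
    [0,-0.134,0.118],
    [0,-0.179,0.158],
    [0,-0.224,0.197],
    [0,-0.268,0.237],
    [0,-0.313,0.276],
    [0,-0.358,0.316],
    [0,-0.403,0.355],
    [0,-0.447,0.394]
  ],
  "claw": [0,0,0,0,0,0,0,0,0,0]
}}

```text
t: 1.85
eef_pos: [0.4122, -0.0474, 0.2568]
ee_rot: [0.707, -0.021, 0.706, 0.021]
wrist_force: [0.8, 1.5, 0.7]
width: 0.0002
```

```bash
python3 - <<'E'
from station import r
from h import *
s=r.sense(); print(s["t"],s["eef_pos"],s["width"],s["wrist_force"]);T=rot(s["ee_rot"]);print(T.round(4))
cv2.imwrite("pics/w1.png",r.grab_frame("wrist"))
cv2.imwrite("pics/s1.png",r.grab_frame("scene"))
E
```

```text
1.85 [ 0.41219819 -0.04740784  0.25680864] 0.00018170913561814465 [0.78949331 1.54046258 0.69538655]
[[ 1.800e-03 -5.940e-02  9.982e-01]
 [-2.000e-04  9.982e-01  5.940e-02]
 [-1.000e+00 -3.000e-04  1.700e-03]]
```

View pics/w1.png

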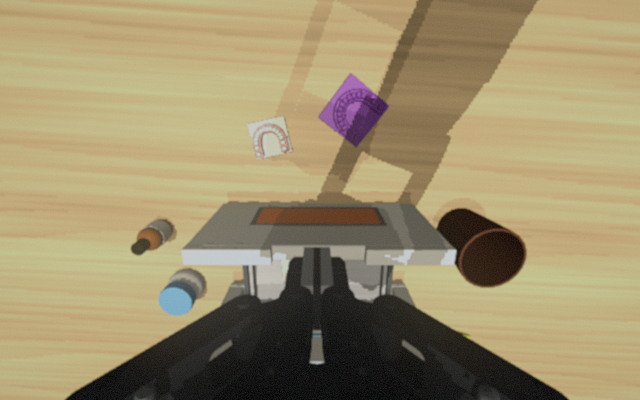

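View pics/s1.png

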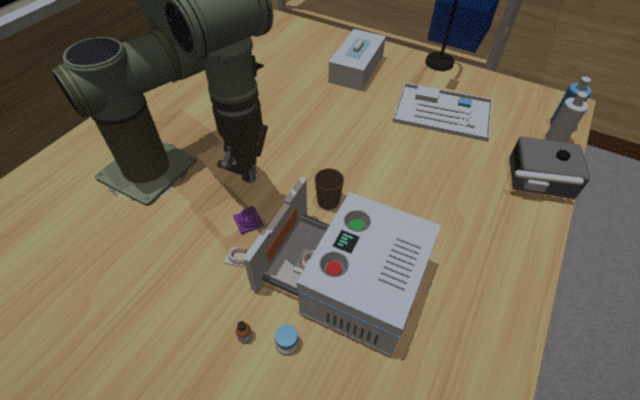

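{"fn": "jog_arm", "kwargs": {
  "twist": [
    [0,0,0],
    [0,0,0],
    [0,0,0],
    [0,0,0],
    [0,0,0]
  ],
  "linear": [
    [0.03,0.001,0],
    [0.07,0.001,0],
    [0.11,0.001,0],
    [0.134,0.001,0],
    [0.134,0.001,0]
  ],
  "claw": [0,0,0,0,0]
}}

```text
t: 2.58
eef_pos: [0.4097, -0.0431, 0.1206]
ee_rot: [0.705, -0.021, 0.709, 0.022]
wrist_force: [-0.8, 0.4, 0.6]
width: -0.0001
```

```bash
python3 - <<'E'
from station import r
from h import *
s=r.sense(); print(s["t"],s["eef_pos"],s["width"],s["wrist_force"])
cv2.imwrite("pics/w2.png",r.grab_frame("wrist"))
cv2.imwrite("pics/s2.png",r.grab_frame("scene")[140:340,180:450].repeat(2,0).repeat(2,1))
E
```

```text
2.575 [ 0.40972457 -0.04307438  0.12055698] -0.0001256176291791178 [-0.77415656  0.40759238  0.57350292]
```

View pics/w2.png

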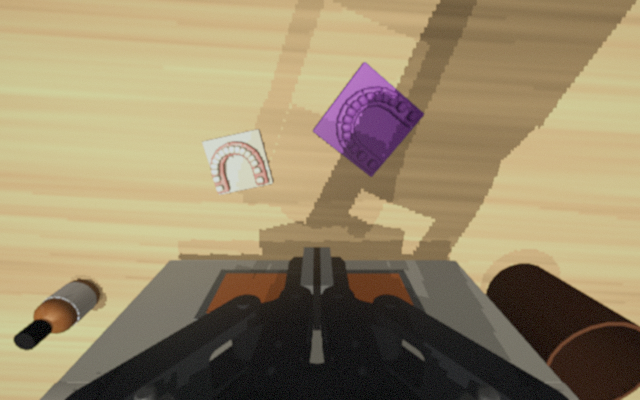

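View pics/s2.png

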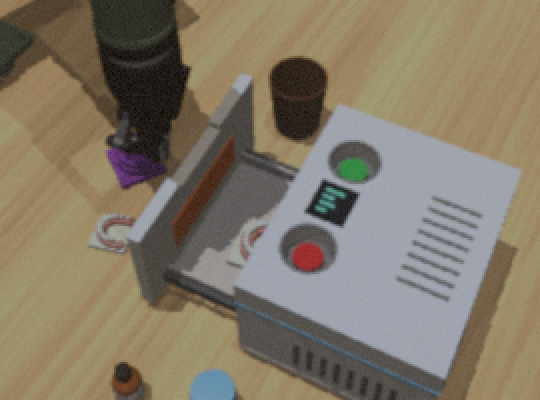

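{"fn": "jog_arm", "kwargs": {
  "twist": [
    [0,0,0],
    [0,0,0],
    [0,0,0],
    [0,0,0],
    [0,0,0],
    [0,0,0],
    [0,0,0],
    [0,0,0],
    [0,0,0],
    [0,0,0]
  ],
  "linear": [
    [0,0,0.015],
    [0,0,0.027],
    [0,0,0.034],
    [0,0,0.041],
    [0,0,0.048],
    [0,0,0.056],
    [0,0,0.064],
    [0,0,0.072],
    [0,0,0.08],
    [0,0,0.088]
  ],
  "claw": [0,0,0,0,0,0,0,0,0,0]
}}

```text
t: 3.92
eef_pos: [0.5, -0.0391, 0.1222]
ee_rot: [0.707, -0.021, 0.707, 0.021]
wrist_force: [-2.4, -1.6, -0.1]
width: -0.0002
```

```bash
python3 - <<'E'
from station import r
from h import *
s=r.sense(); print(s["t"],s["eef_pos"],s["width"],s["wrist_force"])
cv2.imwrite("pics/s3.png",r.grab_frame("scene")[140:340,180:450].repeat(2,0).repeat(2,1))
E
```

```text
3.925 [ 0.5000124  -0.03913366  0.12215045] -0.00024683038544494616 [-2.43383638 -1.62924914 -0.05354766]
```

View pics/s3.png

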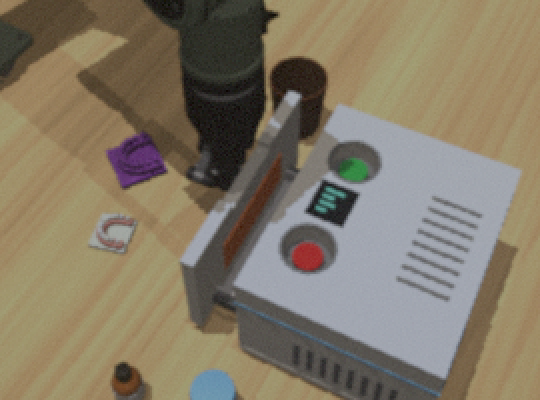

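```bash
python3 - <<'E'
from station import r
from h import *
c=r.calibration("top")
z=lambda u,v:(240+(u+.5)/2.5-.5,70+(v+.5)/2.5-.5)
for p in((131,375),(53,375),(90,335),(90,415)): print(onz(c,z(*p),.085).round(4))
im=r.grab_frame("top");cv2.imwrite("pics/t3.png",cv2.resize(im[70:310,240:460],None,fx=2.5,fy=2.5))
E
```

```text
[0.4818 0.1079 0.085 ]
[0.4835 0.1787 0.085 ]
[0.5191 0.1447 0.085 ]
[0.4466 0.1455 0.085 ]
```

View pics/t3.png

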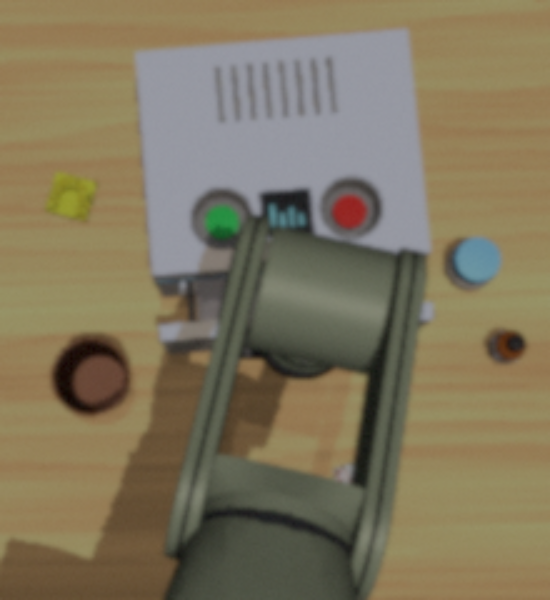

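{"fn": "jog_arm", "kwargs": {
  "twist": [
    [0,0,0],
    [0,0,0],
    [0,0,0],
    [0,0,0],
    [0,0,0],
    [0,0,0],
    [0,0,0],
    [0,0,0]
  ],
  "linear": [
    [0,0,0.006],
    [0,0,0.013],
    [0,0,0.02],
    [0,0,0.026],
    [0,0,0.031],
    [0,0,0.035],
    [0,0,0.038],
    [0,0,0.038]
  ],
  "claw": [0,0,0,0,0,0,0,0]
}}

```text
t: 5.03
eef_pos: [0.5381, -0.0369, 0.1224]
ee_rot: [0.707, -0.021, 0.706, 0.021]
wrist_force: [-0.4, 0.1, 0.8]
width: 0.0003
```

{"fn": "jog_arm", "kwargs": {
  "twist": [
    [0,0,0],
    [0,0,0],
    [0,0,0]
  ],
  "linear": [
    [0,0,0.001],
    [0,0,0.002],
    [0,0,0.002]
  ],
  "claw": [0,0,0]
}}

```text
t: 5.4
eef_pos: [0.5397, -0.0368, 0.1224]
ee_rot: [0.707, -0.021, 0.707, 0.021]
wrist_force: [-1.1, -0.4, 0.9]
width: 0.0004
```

{"fn": "jog_arm", "kwargs": {
  "twist": [
    [0,0,0],
    [0,0,0],
    [0,0,0]
  ],
  "linear": [
    [0,0,0.0015],
    [0,0,0.003],
    [0,0,0.003]
  ],
  "claw": [0,0,0]
}}

```text
t: 5.78
eef_pos: [0.5419, -0.0367, 0.1223]
ee_rot: [0.706, -0.021, 0.707, 0.021]
wrist_force: [-5.0, -1.7, 4.5]
width: -0.0
```

```bash
python3 - <<'E'
from station import r
from h import *
s=r.sense(); print(s["t"],s["eef_pos"],s["width"],s["wrist_force"])
cv2.imwrite("pics/s4.png",cv2.resize(r.grab_frame("scene")[160:320,250:450],None,fx=4,fy=3.7))
E
```

```text
5.775 [ 0.54191305 -0.03666834  0.12227508] -2.677708196529602e-05 [-4.97267155 -1.6965473   4.49181888]
```

View pics/s4.png

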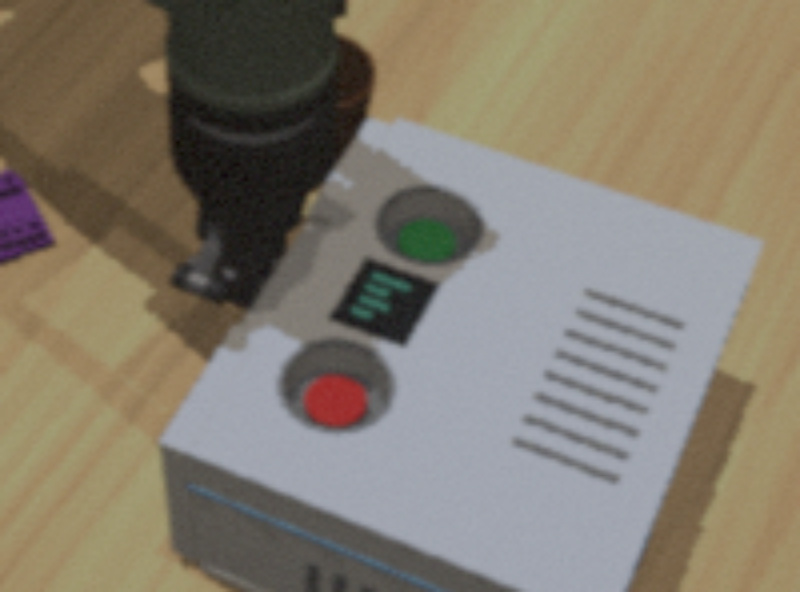

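{"fn": "jog_arm", "kwargs": {
  "twist": [
    [0,0,0],
    [0,0,0],
    [0,0,0],
    [0,0,0]
  ],
  "linear": [
    [0,0,0.001],
    [0,0,0.002],
    [0,0,0.002],
    [0,0,0.002]
  ],
  "claw": [0,0,0,0]
}}

```text
t: 6.32
eef_pos: [0.542, -0.0367, 0.1223]
ee_rot: [0.705, -0.021, 0.709, 0.021]
wrist_force: [-11.0, -1.3, 8.9]
width: -0.0005
```

{"fn": "jog_arm", "kwargs": {
  "twist": [
    [0,0,0],
    [0,0,0],
    [0,0,0],
    [0,0,0],
    [0,0,0],
    [0,0,0],
    [0,0,0]
  ],
  "linear": [
    [0,0,-0.01],
    [0,0,-0.03],
    [0,0,-0.035],
    [-0.04,0,-0.035],
    [-0.09,0,-0.035],
    [-0.11,0,-0.035],
    [-0.11,0,-0.035]
  ],
  "claw": [0,0,0,0,0,0,0]
}}

```text
t: 7.2
eef_pos: [0.5117, -0.0388, 0.2347]
ee_rot: [0.709, -0.022, 0.704, 0.021]
wrist_force: [-0.3, 0.2, -0.1]
width: -0.0001
```

```bash
python3 - <<'E'
from station import r
from h import *
s=r.sense(); T=rot(s["ee_rot"]);print(s["t"],s["eef_pos"],s["wrist_force"]);print(T.round(4))
cv2.imwrite("pics/s5.png",cv2.resize(r.grab_frame("scene")[160:320,250:450],None,fx=4,fy=3.7))
im=r.grab_frame("top");cv2.imwrite("pics/t5.png",cv2.resize(im[70:310,240:460],None,fx=2.5,fy=2.5)); cv2.imwrite("pics/w5.png",r.grab_frame("wrist"))
print("delta tool",T.T@(np.array([.6104,.0225,.200])-s["eef_pos"]))
E
```

```text
7.2 [ 0.5117008  -0.03880755  0.23469572] [-0.30499649  0.21304608 -0.08060604]
[[ 0.0066 -0.0597  0.9982]
 [-0.0012  0.9982  0.0598]
 [-1.     -0.0016  0.0065]]
delta tool [0.03526751 0.05535739 0.10195932]
```

View pics/s5.png

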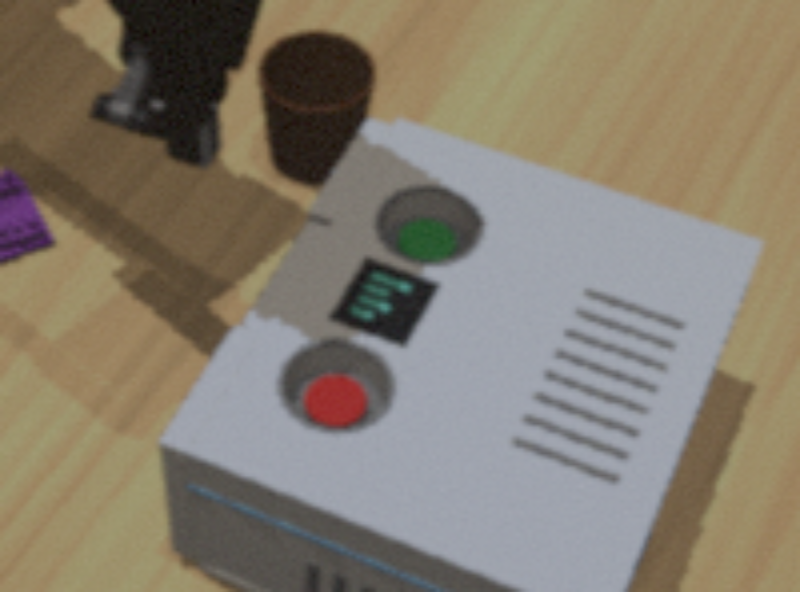

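View pics/t5.png

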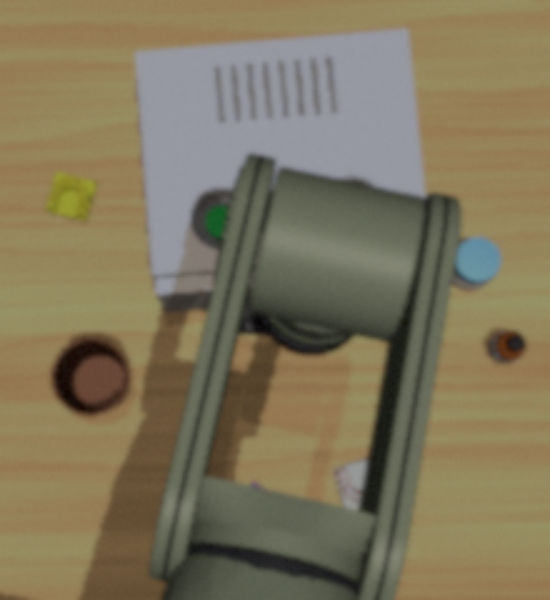

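View pics/w5.png

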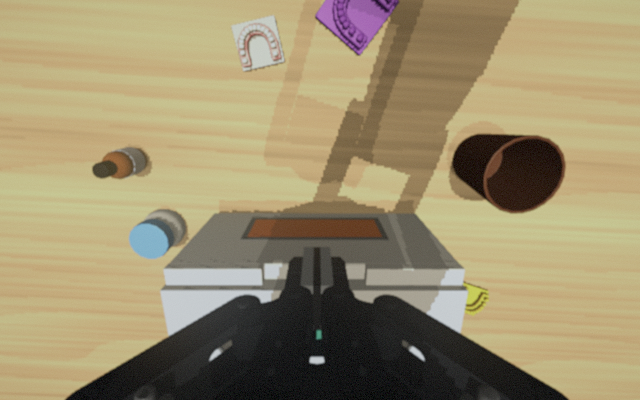

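{"fn": "jog_arm", "kwargs": {
  "twist": [
    [0,0,0],
    [0,0,0],
    [0,0,0],
    [0,0,0],
    [0,0,0]
  ],
  "linear": [
    [0,0.02,0.035],
    [0,0.04,0.075],
    [0.02,0.055,0.102],
    [0.035,0.055,0.102],
    [0.035,0.055,0.102]
  ],
  "claw": [0,0,0,0,0]
}}

```text
t: 7.98
eef_pos: [0.6054, 0.0225, 0.1935]
ee_rot: [0.704, -0.021, 0.71, 0.021]
wrist_force: [-0.7, 0.3, 1.0]
width: 0.0001
```

```bash
python3 - <<'E'
from station import r
from h import *
for i in range(3):
    s=r.sense(); T=rot(s["ee_rot"]);print(s["t"],s["eef_pos"],s["wrist_force"]);print(T[:,0].round(4))
    im=r.grab_frame("scene")
    print("delta tool",T.T@(np.array([.6104,.0225,.200])-s["eef_pos"]))
c=r.calibration("scene")
v=cv2.resize(im[120:280,260:460],None,fx=4,fy=3.7)
cv2.imwrite("pics/s6.png",v); cv2.imwrite("pics/w6.png",r.grab_frame("wrist"))
E
```

```text
7.975 [0.60544684 0.02252493 0.19345402] [-0.69638701  0.34719186  0.97494484]
[-7.7e-03  5.0e-04 -1.0e+00]
delta tool [-0.00658403 -0.00031461  0.00489241]
8.025 [0.60628615 0.02220838 0.19516448] [-0.14366668 -0.51197952  0.80016359]
[-4.6e-03  2.0e-04 -1.0e+00]
delta tool [-4.85434063e-03  4.97936088e-05  4.10170153e-03]
8.075 [0.60702086 0.02200004 0.1964802 ] [-0.10963616 -0.6932488   0.21935774]
[-0.0021  0.     -1.    ]
delta tool [-0.00352678  0.00030029  0.00339546]
```

View pics/s6.png

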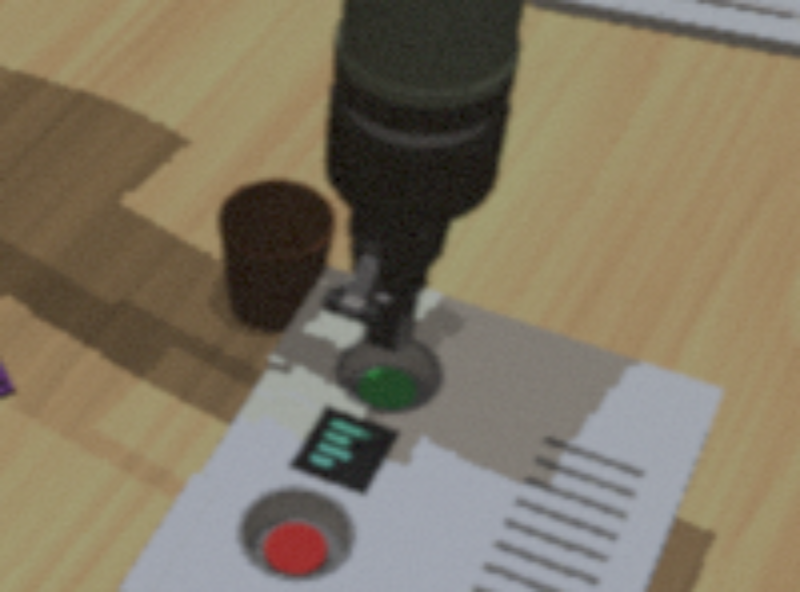

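View pics/w6.png

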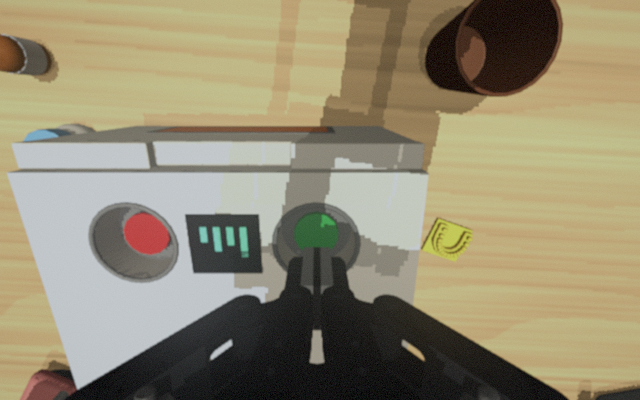

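{"fn": "jog_arm", "kwargs": {
  "twist": [
    [0,0,0],
    [0,0,0],
    [0,0,0]
  ],
  "linear": [
    [0,0,0],
    [0,0,0],
    [0,0,0]
  ],
  "claw": [0,0,0]
}}

```text
t: 8.55
eef_pos: [0.6082, 0.0224, 0.1977]
ee_rot: [0.707, -0.021, 0.707, 0.021]
wrist_force: [0.6, 0.2, -0.6]
width: -0.0002
```

```bash
python3 - <<'E'
from station import r
from h import *
s=r.sense(); T=rot(s["ee_rot"]);print(s["t"],s["eef_pos"],s["wrist_force"]);print(T[:,0].round(4))
im=r.grab_frame("wrist"); b=blobs(im); print(b)
c=dict(r.calibration("wrist")); H=c["hand_eye"]
for k in b:
  for a,uv in b[k]:
    d=T@H[:3,:3]@np.array([(uv[0]-c["cx"])/c["fx"],(uv[1]-c["cy"])/c["fy"],1]); e=s["eef_pos"]+T@H[:3,3]
    print(k,a,(e+d*(.131-e[2])/d[2]).round(4))
print("delta tool",T.T@(np.array([.6104,.0225,.200])-s["eef_pos"]))
cv2.imwrite("pics/w7.png",im)
E
```

```text
8.55 [0.60817361 0.0223794  0.19768017] [ 0.62264123  0.23837754 -0.5608    ]
[ 6.e-04 -1.e-04 -1.e+00]
{'g': [(np.int32(732), array([316.5, 232.9]))], 'r': []}
g 732 [0.6097 0.0227 0.131 ]
delta tool [-2.31838845e-03 -1.23229171e-05  2.23111197e-03]
```

{"fn": "jog_arm", "kwargs": {
  "twist": [
    [0,0,0],
    [0,0,0],
    [0,0,0],
    [0,0,0],
    [0,0,0],
    [0,0,0]
  ],
  "linear": [
    [0,0,0.002],
    [0.012,0,0.002],
    [0.024,0,0.002],
    [0.034,0,0.002],
    [0.034,0,0.002],
    [0.034,0,0.002]
  ],
  "claw": [0,0,0,0,0,0]
}}

```text
t: 9.35
eef_pos: [0.6103, 0.0226, 0.1633]
ee_rot: [0.707, -0.021, 0.707, 0.021]
wrist_force: [0.3, 0.4, -0.6]
width: -0.0002
```

```bash
python3 - <<'E'
from station import r
from h import *
im=r.grab_frame("scene")
s=r.sense(); print(s["t"],s["eef_pos"],s["wrist_force"])
cv2.imwrite("pics/s7.png",cv2.resize(im[170:270,300:420],None,fx=6,fy=6)); cv2.imwrite("pics/w8.png",r.grab_frame("wrist"))
E
```

```text
9.4 [0.61045672 0.0225548  0.16368298] [0.15255767 0.09344827 0.2604684 ]
```

View pics/s7.png

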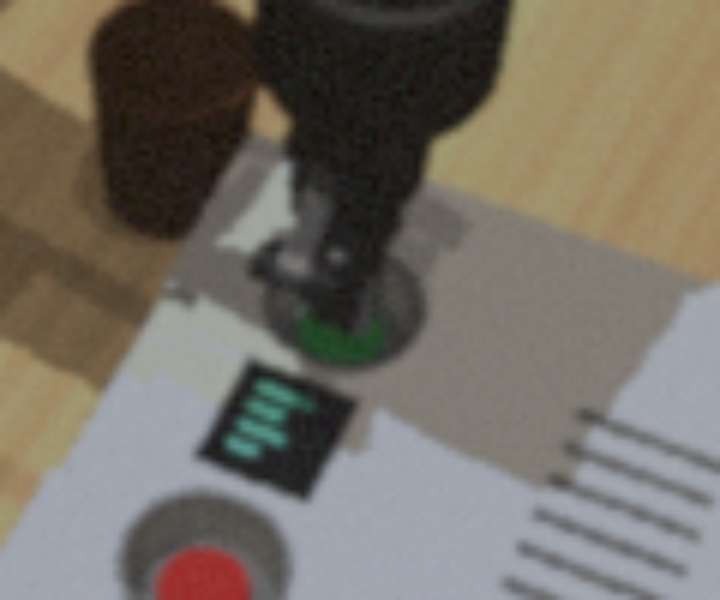

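View pics/w8.png

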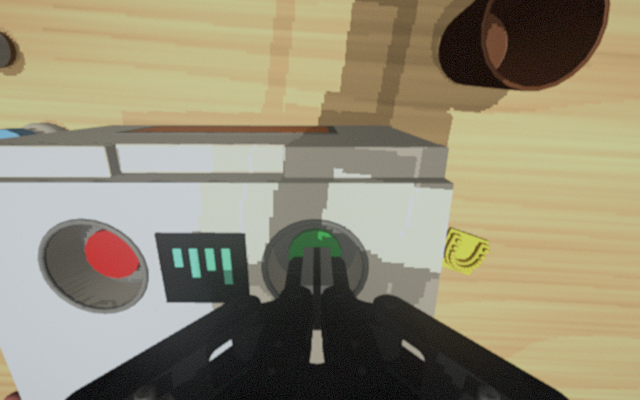

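{"fn": "jog_arm", "kwargs": {
  "twist": [
    [0,0,0],
    [0,0,0],
    [0,0,0],
    [0,0,0],
    [0,0,0]
  ],
  "linear": [
    [0.006,0,0],
    [0.011,0,0],
    [0.014,0,0],
    [0.017,0,0],
    [0.017,0,0]
  ],
  "claw": [0,0,0,0,0]
}}

```text
t: 10.07
eef_pos: [0.6106, 0.0226, 0.1497]
ee_rot: [0.707, -0.021, 0.706, 0.021]
wrist_force: [-7.4, 1.0, 16.1]
width: -0.0
```

{"fn": "jog_arm", "kwargs": {
  "twist": [
    [0,0,0],
    [0,0,0],
    [0,0,0],
    [0,0,0],
    [0,0,0],
    [0,0,0],
    [0,0,0],
    [0,0,0],
    [0,0,0],
    [0,0,0]
  ],
  "linear": [
    [0,0,0],
    [0,0,0],
    [0,0,0],
    [-0.01,0,0],
    [-0.02,0,0],
    [-0.04,0,0],
    [-0.07,0,0],
    [-0.1,0,0],
    [-0.12,0,0],
    [-0.12,0,0]
  ],
  "claw": [0,0,0,0,0,0,0,0,0,0]
}}

```text
t: 11.32
eef_pos: [0.6115, 0.0225, 0.2693]
ee_rot: [0.709, -0.021, 0.705, 0.021]
wrist_force: [-0.4, -0.2, -0.3]
width: -0.0002
```

{"fn": "jog_arm", "kwargs": {
  "twist": [
    [0,0,0],
    [0,0,0],
    [0,0,0],
    [0,0,0],
    [0,0,0],
    [0,0,0]
  ],
  "linear": [
    [0,0.03,-0.04],
    [0,0.08,-0.07],
    [0,0.13,-0.1],
    [0,0.18,-0.13],
    [0,0.2,-0.15],
    [0,0.2,-0.15]
  ],
  "claw": [0,0,0,0,0,0]
}}

```text
t: 12.08
eef_pos: [0.4463, 0.2144, 0.2651]
ee_rot: [0.706, -0.023, 0.708, 0.022]
wrist_force: [0.5, -0.2, 0.3]
width: -0.0002
```

```bash
python3 - <<'E'
from station import r
from h import *
s=r.sense(); print(s["t"],s["eef_pos"],s["wrist_force"])
im=r.grab_frame("scene"); cv2.imwrite("pics/s8.png",cv2.resize(im[150:370,200:450],None,fx=2.7,fy=2.7))
b=blobs(im); print(b); c=r.calibration("scene"); print([onz(c,uv,.131) for a,uv in b["g"]])
im=r.grab_frame("top");cv2.imwrite("pics/t8.png",cv2.resize(im[70:310,240:460],None,fx=2.5,fy=2.5)); print(blobs(im))
E
```

```text
12.075 [0.44633281 0.21439777 0.26511831] [ 0.51147788 -0.20479816  0.25712748]
{'g': [(np.int32(113), array([356.2, 224.4]))], 'r': []}
[array([0.6103281 , 0.02228293, 0.131     ])]
{'g': [(np.int32(122), array([328.3, 158.5]))], 'r': [(np.int32(63), array([379.4, 153.3]))]}
```

View pics/s8.png

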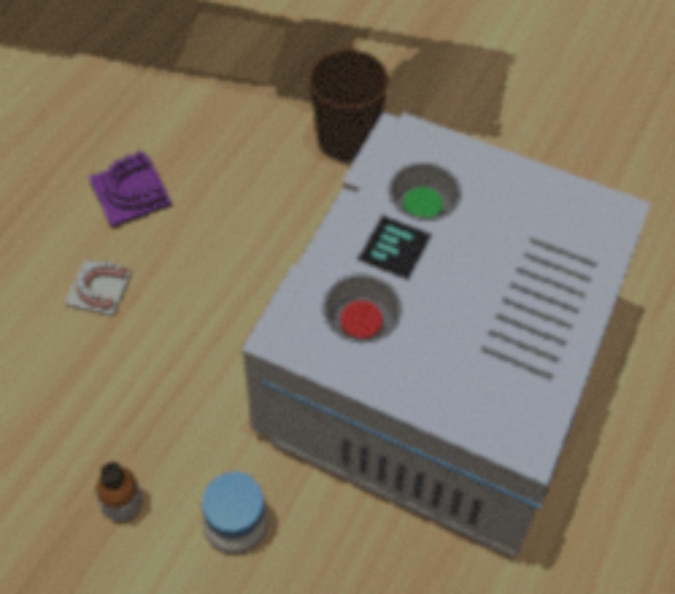

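View pics/t8.png

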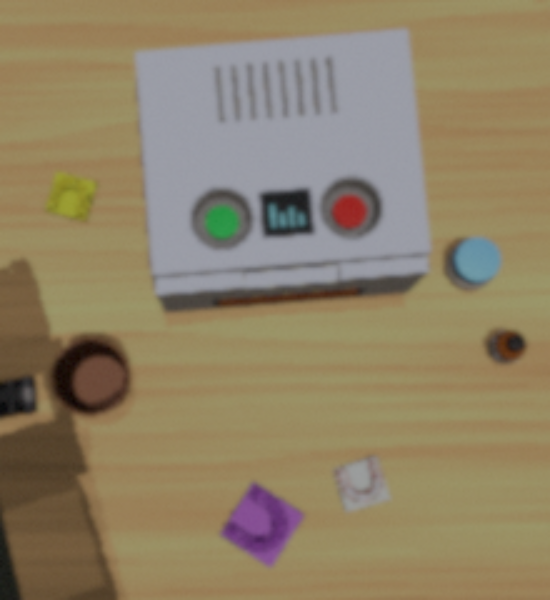

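```bash
python3 -c "
from station import r
print(r.hand_in())"
```

```text
the job is handed in; nothing more can be done
None
```

I pushed the drawer home, pressed the green start key once, held it, let it spring back, and handed the job in at about 12 s. I have no verdict from the judging, only my own checks.

- **Drawer:** I pushed the middle of the panel with the closed fingertips until it stalled. The finger position matched the expected shut face, and the force rose to 11 N without further movement. The later scene and top pictures show the panel flush with the box.
- **Start key:** I pressed only after the drawer was shut. The fingertip stopped about 125 mm above the bench, which is the key's fully-in height, at 16 N, well above the spring's 5.3 N. I held it for roughly half a second (timed from the move rows, not measured directly). In the last scene picture the green cap is back where it started.
- **Everything else:** The red key was never approached. The cup, bottle, jar and look-alikes stand where they were, and the arm ended clear of everything.
- **Not checked:** Once the drawer was shut I could not see the jaw model. It was lying on the tray as the drawer went in, and I pushed slowly, at about 60 mm/s.

No checks failed or disagreed. The arm's measured pose lagged its commands by a few millimetres, so I let it settle and corrected it before going into the well.

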